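# Wedge the ukulele neck tight in its jig

## Robot

A 7-joint arm with a two-finger parallel gripper is mounted at the origin on the work surface. World frame = base frame: x ahead of the robot, y to its left, z up, the work surface at z = 0. Lengths are in m, angles in rad, forces in N, time in s.
With the tool pointing down it reaches from about 0.425 to 0.875 m from the base axis. Payload 8.4 kg.
Tool frame: the origin (TCP) lies midway between the tips of the shut fingers; the grasp point (between the pads) lies 19 mm behind it (grasp_offset is the distance from the TCP to the grasp point, in m); z points along the fingers, y is the line along which they close (so a half turn about z gives the same grasp; the last joint's range is limited). The gripper opens to 85 mm and grips with 20 to 120 N. Pads are 22 mm wide; open, the fingers measure 114 mm over their backs; the gripper's body (76 mm by 85 mm) begins 54 mm behind the grasp point. The pads swing forward as they close: fully open they stand 13 mm farther back than shut.
Start: joints at [-1.414, 0.333, 0.04, 1.465, -0.013, 1.343, -0.059], TCP at [0.164, 0.629, 0.231] pointing down, gripper open.
Joint ranges: [-2.58, 2.58], [-0.38, 2.09], [-1.3, 1.39], [0.25, 2.4], [-1.5, 4.64], [0.08, 2.09], [-2.65, 2.65]. Speed limits (rad/s): [2.22, 2.22, 2.79, 2.79, 3.14, 3.14, 3.14].

## Interface

Orientations are given as a unit quaternion [x, y, z, w].
In Python, from workcell import * gives the robot as it stands.
- The arm moves only by the tool arm_command, never from a script. Its argument "steps" is a list that holds one entry, the list of rows, each a list of 7 numbers: the closure, from -1 (fully open) to 1 (shut), then the shift along the tool's x, y, z as a fraction of full scale, then the turn, a rotation vector about the tool's x, y, z as a fraction of full scale. A call has exactly 5 rows; each row is the pose to reach, as a shift and turn from the pose commanded when the call began, along the tool's axes at that moment; what a row does not reach only later rows make up. Full scale, the value 1, is 0.08 m for a shift and 90 degrees for a turn. A row lasts 1/8 s, in which the tool goes at most 62.5 mm and 10.7 degrees, less where a joint would pass 70% of its speed; a pose out of reach is approached as far as the arm can. A call with a number of a shift or a turn outside -1 to 1 is refused whole. A call with a gripper value outside its range is refused whole. The fingers move at their own pace and stop on an object; "force" is the grip in N (left out, the last holds). Time passes only in rows, so rows that repeat a pose let the fingers close, or fill a call up. It gives the time, the measured TCP pose, the force, the opening and the grip force at its end, in the units of the state.
- observe(): the state, without advancing time (a new reading comes with each control period).
- get_image(name): name is "scene" or "top"; returns the picture (420x560x3 uint8, red, green, blue); there is no depth.
- calibration(name): a dict with "K" (3x3 intrinsics, pixels), "view" (4x4, takes a point from world to camera coordinates). Camera axes: x right, y down, z forward; pixel columns grow to the right and rows downward; lengths in m; the calibration is good to about 2 mm. A picture is of the moment at which its call begins. calibration takes no time and is no camera call.
- finish_job(): hands the job in; it is judged then, once.
Trained networks look in the newest picture that a camera, given by its name, has taken for a name from the list of things; names that differ only in an ending like _2 or _b are one class to them, and where a whole thing is asked for, a point or a joint stands for the part that bears it (a point fixed in the world has none). Each returns a list of dicts, best first, with "confidence" (0 to 1); they miss things now and then, are a little off and sometimes report something else, mostly with a low value. They report only what shows in the picture. A call takes as long as a camera call. They do not tell look-alikes from the thing itself.
- silhouettes(target, camera): "pixels" (420x560 bool, what is visible of it) and "box" ([left, top, right, bottom] in pixels, round what is visible of it).
- pinpoint(target, camera): "at" ([row, column] in pixels: a listed point, or the origin of a listed thing).
The state is a dict: "t": time; "joint_positions": joint angles; "qd": joint speeds; "joint_efforts": joint torques, N m; "position": TCP position; "orientation": TCP orientation; "contact_force": force on the tool from outside, world axes, zero at the start; "torque": the same for the moment, N m; "grip_width": finger opening in m; "grip_force": force on a finger pad.
Only numpy, scipy, OpenCV 4.12 (cv2) and the standard library are available. Lean on these libraries where they do the work, as an engineer would, in place of code of your own. Each camera call takes 0.05 s, during which the arm holds its last target. There are 200 camera calls.

## Task

Lock the ukulele neck in the wooden wedge jig. Of the three loose wooden wedges on the bench take the middle-sized one, lay it flat on the jig with its thin end first in the open gap beside the neck and its straight side towards the neck, and drive it firmly into the gap until it jams and the neck is squeezed tight into the rubber lining of the long fence; leave it jammed there.

Things in the scene. Friction and masses are not known exactly. Their poses are not given: they have to be found in the camera images.
- jig: Fixed wooden wedge jig: base 12 mm thick (x -80 to 105, y -30 to 255 mm) with blocks 28 mm high on it (tops 40 mm over the bench): near stop, slanted face from (x -15, y 0) to (x 7, y 100); rubber-lined fence, lining face at x = 67, y 0 to 200; end stop at y = 205. Origin: bench level, mid-mouth of the gap between slanted face and neck; x: across to the fence; y: drive direction (robot's left).
- lining (a joint): How far the fence's 8 mm thick dark rubber lining is squeezed, in m: 0 when slack (at the start), up to 0.005. It gives 1 mm per 3 N of squeeze; each mm lets the wedge 4.5 mm deeper. A push of 10 to 20 N on the wedge squeezes it by about 1.5 to 3 mm; over 1 mm counts as tight.
- neck: Loose ukulele neck blank with fretted dark fretboard: 52 wide, 200 long, 32 mm high, 0.25 kg, lying on the jig's base between gap and lining. Origin: centre of its underside; y along its length, parallel to the jig's y. It starts 2 to 6 mm off the lining; touching it, its origin is at jig x = 41 mm and the gap's mouth is 30 mm wide. The wedge pushes it there; it slides under about 2 N.
- wedge: Middle-sized of three wedges (tails 14, 36, 50 mm; 105 mm apart), flat on the bench, 171 long, 28 mm high. Origin: under the centre of its parallel tail, 36 wide, y -22 to 23 mm: grip here. Straight side x = 18 mm; the other tapers 1 in 4.5 to the 8 mm tip (x 10 to 18) at y = 149. In the jig's frame its origin just touches at (-3, -50) mm, is tight about (-1, -41); friction holds it.
Mind the look-alikes: they are no part of the job. What is shaped like the wedge but green or pink is not meant.

How it is judged:
By the outcome, as a careful person would: the job done as asked, in the order asked, and still so for the second after the job is handed in, with the robot touching nothing.
It also fails if it takes over 38 s, if anything falls off the work surface, if the arm or the gripper's body presses on something with over 40 N, if the wrist force passes 120 N, or if a joint passes its speed limit or range.

## Working session

There is one attempt and no reset: what is moved stays moved. The work goes in short steps, Python scripts to look and compute and a tool call to move; the robot and the scene stay as the last step left them, time stands still between calls to the robot, and variables do not carry over. Pictures are saved under pics/ and viewed, at most 10 in all, crops included, and the job is handed in when it is done.

Besides the shell and the picture viewer there is one more tool, called after "Emit:" as a command line: name --argument value ..., lists and objects as JSON in quotes. arm_command: Moves the arm, as the interface text tells. Shift numbers are shares of 0.08 m and turn numbers shares of 90 degrees, none past 1 either way. Its arguments: {"type":"object","properties":{"steps":{"type":"array"},"force":{"type":"number"}},"required":["steps"]}

```bash
mkdir -p pics; cat > h.py <<'E'
from workcell import *
import numpy as np, cv2
def ray(cam,row,col,z):
    c=calibration(cam);K=np.array(c["K"]);V=np.array(c["view"])
    R=V[:3,:3];t=V[:3,3];o=-R.T@t
    d=R.T@np.linalg.solve(K,[col,row,1.]);return o+d*(z-o[2])/d[2]
def proj(cam,p):
    c=calibration(cam);K=np.array(c["K"]);V=np.array(c["view"])
    q=K@(V[:3,:3]@np.array(p)+V[:3,3]);return q[:2]/q[2]
def save(cam,n):
    im=get_image(cam);cv2.imwrite(f"pics/{n}.png",im[:,:,::-1]);return im
E
python3 - <<'E'
from h import *
a=save("top","top0");b=save("scene","scene0")
cv2.imwrite("pics/both.png",cv2.resize(np.vstack([a,b])[:,:,::-1],(560,840))[:, :])
s=observe();print(s["position"],s["orientation"],s["t"])
for c in("top","scene"):
  for n in("jig","neck","wedge"):
    for r in pinpoint(n,c): print(c,n,r["at"],r["confidence"],ray(c,*r["at"],0.012 if n=="neck" else 0)[:2])
  for r in silhouettes("wedge",c): print(c,"sil",r["box"],r["confidence"],r["pixels"].sum())
E
```

```text
[0.16441602 0.62844971 0.23053197] [ 1.27583419e-01  9.91827594e-01 -7.01906715e-04 -3.53528765e-05] 0.1
top jig [173.2, 188.0] 0.71 [0.5468375  0.12990007]
top neck [163.7, 156.5] 0.88 [0.57223899 0.22709964]
top wedge [262.1, 298.3] 0.94 [ 0.27803057 -0.21802589]
top wedge [214.4, 327.2] 0.88 [ 0.42469905 -0.30531074]
top wedge [272.8, 410.9] 0.55 [ 0.25302072 -0.55425074]
top wedge [161.3, 155.9] 0.24 [0.58355077 0.2333974 ]
top sil [361.3, 259.1, 424.6, 282.0] 0.79 622
top sil [279.0, 205.4, 333.4, 217.8] 0.74 562
top sil [292.1, 255.7, 352.0, 277.3] 0.63 544
scene jig [263.4, 395.8] 0.79 [0.53729488 0.1393564 ]
scene neck [279.6, 441.8] 0.8 [0.58328586 0.22873373]
scene wedge [162.0, 138.9] 0.91 [ 0.24024585 -0.56416261]
scene wedge [182.9, 254.8] 0.81 [ 0.28488636 -0.22091763]
scene wedge [208.1, 213.5] 0.79 [ 0.41345241 -0.301347  ]
scene sil [205.4, 162.7, 266.8, 186.0] 0.9 798
scene sil [204.9, 197.9, 270.7, 221.1] 0.71 972
scene sil [128.3, 149.5, 190.3, 179.3] 0.66 828
```

View pics/top0.png

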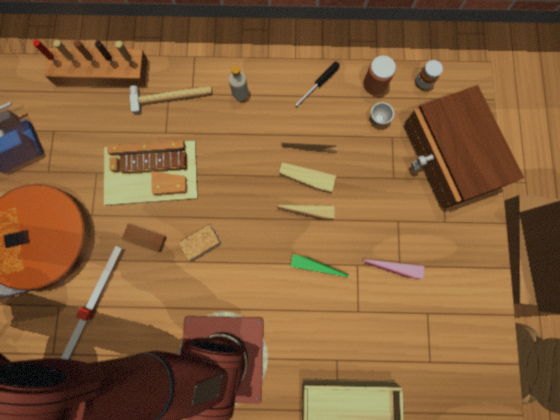

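View pics/scene0.png

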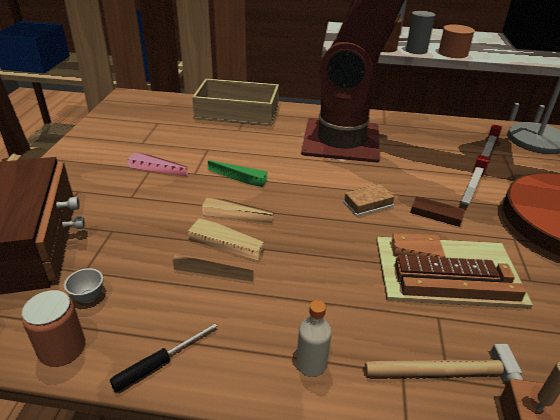

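```bash
python3 - <<'E'
from h import *
a=cv2.imread("pics/top0.png");b=cv2.imread("pics/scene0.png")
A=cv2.resize(a[130:230,265:350],None,fx=4.6,fy=4.6,interpolation=cv2.INTER_CUBIC)[:460]
B=cv2.resize(a[135:210,95:205],None,fx=3.6,fy=3.6,interpolation=cv2.INTER_CUBIC)
C=cv2.resize(b[190:290,165:285],None,fx=3.3,fy=3.3,interpolation=cv2.INTER_CUBIC)
h=np.zeros((600,800,3),np.uint8)
h[:460,:391]=A; h[:270,400:796]=B; h[270:600,400:796]=C
cv2.imwrite("pics/crop1.png",h)
E
```

```text
(no output)
```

View pics/crop1.png

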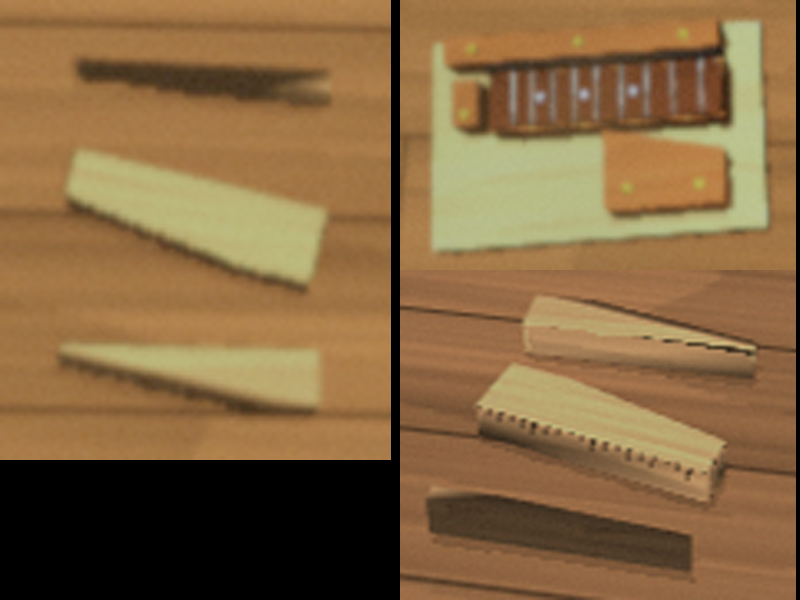

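Three wooden candidates in the top picture: dark thin strip (306,147) has the 14 mm tail. The large one (308,177) has the 50 mm tail. The light one (306,211) has a tail about 12–13 px wide, roughly 36 mm, and a fine tip at the left, so it is the middle-sized one. The crop confirms this, with its straight side already towards +x. The green (320,266) and pink (395,269) wedges are look-alikes. The jig is at (150,172).

```bash
cat > fit.py <<'E'
from h import *
from scipy.optimize import least_squares
def W(p,l,z):
    c,s=np.cos(p[2]),np.sin(p[2]);x,y=np.array(l)/1000
    return [p[0]+c*x-s*y,p[1]+s*x+c*y,z/1000]
def fit(obs,p0):
    f=lambda p:np.concatenate([proj(c,W(p,l,z))-uv for c,uv,l,z in obs])
    r=least_squares(f,p0,loss="soft_l1");return r.x,f(r.x).reshape(-1,2)
def un(u,v,ou,ov,s,cu,cv):return np.array([(u-ou+.5)/s-.5+cu,(v-ov+.5)/s-.5+cv])
A=lambda u,v:un(u,v,0,0,4.6,265,130)
B=lambda u,v:un(u,v,400,0,3.6,95,135)
C=lambda u,v:un(u,v,400,270,3.3,165,190)
E
python3 - <<'E'
from fit import *
t,s="top","scene"
jig=[(t,B(432,43),(105,255),12),(t,B(760,22),(105,-30),12),(t,B(768,228),(-80,-30),12),(t,B(432,250),(-80,255),12),
(t,B(604,135),(7,100),40),(t,B(729,150),(-15,0),40),
(s,np.array([377,239]),(-80,-30),12),(s,np.array([388,304]),(105,-30),12),(s,np.array([527,303]),(105,255),12),(s,np.array([511,236]),(-80,255),12)]
w=[(t,A(60,345),(18,149),28),(t,A(319,350),(18,-22),28),(t,A(318,408),(-18,-22),28),(t,A(60,353),(10,149),28),
(s,C(537,297),(-18,-22),28),(s,C(525,325),(18,-22),28),(s,C(756,347),(18,149),28)]
for n,o,p in(("jig",jig,[.54,.13,0]),("wedge",w,[.42,-.3,0])):
    for cam in(None,t,s):
        x,r=fit([k for k in o if cam in(None,k[0])],p);print(n,cam,x[:2].round(4),np.degrees(x[2]).round(2))
        if cam is None: print(r.round(1).tolist())
from scipy.spatial.transform import Rotation as R
print(R.from_quat(observe()["orientation"]).as_matrix().round(3))
E
```

```text
jig None [0.5431 0.1333] 5.83
[[-0.1, 0.9], [-0.4, -0.3], [-0.1, -0.2], [-0.2, 1.1], [-0.5, -0.9], [-1.9, -0.6], [-1.4, -2.9], [-1.0, -7.2], [5.4, 1.1], [-10.2, 6.1]]
jig top [0.5422 0.132 ] 5.17
jig scene [0.55   0.1333] 7.66
wedge None [ 0.428  -0.2986] -0.36
[[-1.0, -0.0], [-0.5, 0.3], [-0.3, -0.5], [-1.1, 0.8], [-0.5, -0.5], [-1.0, -0.3], [-0.8, 1.0]]
wedge top [ 0.428  -0.3007] -0.93
wedge scene [ 0.4284 -0.2969] 1.21
[[-0.967  0.253 -0.   ]
 [ 0.253  0.967 -0.   ]
 [ 0.    -0.    -1.   ]]
```

```bash
cat >> h.py <<'E'
def plan(wps, start=None):
    """wps: (x,y,z,angle of tool y in world, deg). tool z straight down. prints fractions per call"""
    if start is None:
        from scipy.spatial.transform import Rotation as R
        s=observe();m=R.from_quat(s["orientation"]).as_matrix();start=[*s["position"],np.degrees(np.arctan2(m[1,1],m[0,1]))]
    p=np.array(start,float)
    print("at",p.round(4).tolist())
    for w in wps:
        w=np.array(w,float)
        while 1:
            a=np.radians(p[3]);ty=np.array([np.cos(a),np.sin(a),0]);tx=np.array([-np.sin(a),np.cos(a),0]);tz=np.array([0,0,-1.])
            tx=np.cross(ty,tz);d=w-p
            f=np.array([d[:3]@tx,d[:3]@ty,d[:3]@tz])/.08
            k=max(1,np.abs(f).max(),abs(d[3])/45)
            q=p+d/k;print((f/k).round(3).tolist(),"turn z",round(-(d[3]/k)/90,3),"->",q.round(3).tolist());p=q
            if k<=1.0001:break
E
python3 - <<'E'
from fit import *
plan([(.30,.52,.23,60),(.45,.30,.23,35),(.49,.0,.23,10),(.428,-.299,.18,-0.5)])
b=cv2.imread("pics/scene0.png")
cv2.imwrite("pics/crop2.png",cv2.resize(b[225:315,370:535],None,fx=4.8,fy=4.8,interpolation=cv2.INTER_CUBIC))
E
```

```text
at [0.1645, 0.6288, 0.2313, 75.3421]
[-1.0, -0.447, 0.008] turn z 0.086 -> [0.233, 0.574, 0.231, 67.606]
[-1.0, -0.294, 0.008] turn z 0.082 -> [0.298, 0.522, 0.23, 60.247]
[-0.035, -0.005, 0.0] turn z 0.003 -> [0.3, 0.52, 0.23, 60.0]
[-1.0, -0.482, 0.0] turn z 0.093 -> [0.35, 0.447, 0.23, 51.663]
[-1.0, -0.313, 0.0] turn z 0.087 -> [0.397, 0.377, 0.23, 43.793]
[-1.0, -0.167, 0.0] turn z 0.085 -> [0.443, 0.31, 0.23, 36.177]
[-0.157, -0.005, 0.0] turn z 0.013 -> [0.45, 0.3, 0.23, 35.0]
[-1.0, -0.518, 0.0] turn z 0.083 -> [0.462, 0.211, 0.23, 27.556]
[-1.0, -0.363, 0.0] turn z 0.078 -> [0.473, 0.126, 0.23, 20.526]
[-1.0, -0.23, 0.0] turn z 0.075 -> [0.484, 0.045, 0.23, 13.746]
[-0.564, -0.061, 0.0] turn z 0.042 -> [0.49, 0.0, 0.23, 10.0]
[-1.0, -0.398, 0.176] turn z 0.033 -> [0.473, -0.084, 0.216, 7.039]
[-1.0, -0.34, 0.173] turn z 0.032 -> [0.455, -0.167, 0.202, 4.134]
[-1.0, -0.284, 0.17] turn z 0.032 -> [0.438, -0.248, 0.188, 1.274]
[-0.629, -0.145, 0.106] turn z 0.02 -> [0.428, -0.299, 0.18, -0.5]
```

View pics/crop2.png

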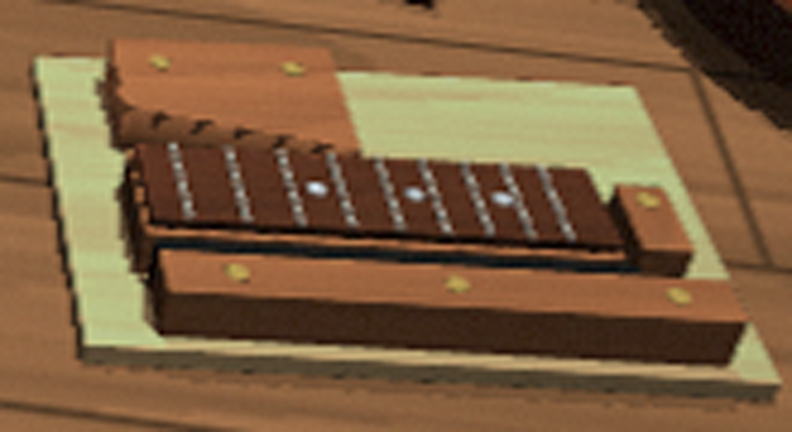

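Emit:
arm_command --steps '[[[-1,-0.2,-0.09,0,0,0,0.018],[-1,-0.4,-0.18,0,0,0,0.036],[-1,-0.6,-0.27,0,0,0,0.054],[-1,-0.8,-0.36,0,0,0,0.07],[-1,-1,-0.45,0,0,0,0.086]]]'

```text
t: 1.12
position: [0.234, 0.5728, 0.2314]
orientation: [0.195, 0.981, 0.0, 0.0]
contact_force: [0.2, 0.2, -0.3]
grip_width: 0.0856
grip_force: 0.0
```

Emit:
arm_command --steps '[[[-1,-0.2,-0.06,0,0,0,0.018],[-1,-0.4,-0.12,0,0,0,0.036],[-1,-0.6,-0.18,0,0,0,0.054],[-1,-0.8,-0.24,0,0,0,0.07],[-1,-1,-0.3,0,0,0,0.086]]]'

```text
t: 1.75
position: [0.2984, 0.5204, 0.2313]
orientation: [0.261, 0.965, 0.0, -0.0]
contact_force: [-0.1, 0.2, -0.3]
grip_width: 0.0855
grip_force: 0.0
```

Emit:
arm_command --steps '[[[-1,-0.2,-0.08,0,0,0,0.018],[-1,-0.4,-0.16,0,0,0,0.036],[-1,-0.6,-0.24,0,0,0,0.054],[-1,-0.8,-0.32,0,0,0,0.07],[-1,-1,-0.4,0,0,0,0.086]]]'

```text
t: 2.38
position: [0.3514, 0.4523, 0.2314]
orientation: [0.325, 0.946, 0.0, -0.0]
contact_force: [0.7, 0.8, -0.0]
grip_width: 0.0854
grip_force: 0.0
```

Emit:
arm_command --steps '[[[-1,-0.2,-0.06,0,0,0,0.018],[-1,-0.4,-0.12,0,0,0,0.036],[-1,-0.6,-0.18,0,0,0,0.054],[-1,-0.8,-0.24,0,0,0,0.07],[-1,-1,-0.3,0,0,0,0.086]]]'

```text
t: 3.0
position: [0.3997, 0.3843, 0.2313]
orientation: [0.388, 0.921, -0.0, -0.0]
contact_force: [0.1, 0.1, 0.5]
grip_width: 0.0853
grip_force: 0.0
```

```bash
python3 - <<'E'
from fit import *
plan([(.46,.26,.23,32),(.49,.0,.23,10),(.428,-.299,.18,-0.5)])
t,s="top","scene"
D=lambda u,v:un(u,v,0,0,4.8,370,225)
jt=[(t,B(432,43),(105,255),12),(t,B(760,22),(105,-30),12),(t,B(768,228),(-80,-30),12),(t,B(432,250),(-80,255),12)]
js=[(s,D(33,58),(-80,-30),12),(s,D(636,88),(-80,255),12),(s,D(780,382),(105,255),12),(s,D(80,345),(105,-30),12)]
for o in(jt+js,jt,js):
    x,r=fit(o,[.54,.13,.09]);print(x[:2].round(4),np.degrees(x[2]).round(2),r.round(1).tolist())
E
```

```text
at [0.3997, 0.3843, 0.2313, 44.2884]
[-1.0, -0.333, 0.01] turn z 0.083 -> [0.437, 0.308, 0.231, 36.787]
[-0.66, -0.127, 0.006] turn z 0.053 -> [0.46, 0.26, 0.23, 32.0]
[-1.0, -0.475, 0.0] turn z 0.083 -> [0.47, 0.172, 0.23, 24.555]
[-1.0, -0.324, 0.0] turn z 0.079 -> [0.48, 0.088, 0.23, 17.485]
[-1.0, -0.193, 0.0] turn z 0.076 -> [0.489, 0.008, 0.23, 10.637]
[-0.094, -0.007, 0.0] turn z 0.007 -> [0.49, 0.0, 0.23, 10.0]
[-1.0, -0.398, 0.176] turn z 0.033 -> [0.473, -0.084, 0.216, 7.039]
[-1.0, -0.34, 0.173] turn z 0.032 -> [0.455, -0.167, 0.202, 4.134]
[-1.0, -0.284, 0.17] turn z 0.032 -> [0.438, -0.248, 0.188, 1.274]
[-0.629, -0.145, 0.106] turn z 0.02 -> [0.428, -0.299, 0.18, -0.5]
[0.5429 0.1334] 5.19 [[0.3, 0.1], [-0.0, -0.1], [-0.4, -0.0], [-0.5, 0.3], [-0.5, -0.7], [-0.5, -0.1], [0.2, 0.9], [0.1, 0.1]]
[0.5431 0.1329] 5.22 [[0.4, 0.1], [0.1, -0.2], [-0.2, -0.1], [-0.3, 0.3]]
[0.5425 0.1337] 5.17 [[-0.4, -0.8], [-0.4, -0.2], [0.3, 0.8], [0.3, -0.1]]
```

Emit:
arm_command --steps '[[[-1,-0.2,-0.07,0,0,0,0.018],[-1,-0.4,-0.14,0,0,0,0.036],[-1,-0.6,-0.21,0,0,0,0.054],[-1,-0.8,-0.27,0,0,0,0.07],[-1,-1,-0.33,0,0,0,0.09]]]'

```text
t: 3.62
position: [0.4367, 0.3086, 0.2314]
orientation: [0.453, 0.892, 0.0, -0.0]
contact_force: [0.4, -0.0, 0.4]
grip_width: 0.0855
grip_force: 0.0
```

Emit:
arm_command --steps '[[[-1,-0.2,-0.07,0,0,0,0.018],[-1,-0.4,-0.14,0,0,0,0.036],[-1,-0.6,-0.21,0,0,0,0.054],[-1,-0.8,-0.27,0,0,0,0.07],[-1,-1,-0.33,0,0,0,0.09]]]'

```text
t: 4.25
position: [0.4626, 0.2284, 0.2314]
orientation: [0.514, 0.857, 0.0, 0.0]
contact_force: [0.4, -0.9, 0.6]
grip_width: 0.0853
grip_force: 0.0
```

Emit:
arm_command --steps '[[[-1,-0.2,-0.08,0,0,0,0.018],[-1,-0.4,-0.16,0,0,0,0.036],[-1,-0.6,-0.24,0,0,0,0.054],[-1,-0.8,-0.32,0,0,0,0.07],[-1,-1,-0.4,0,0,0,0.09]]]'

```text
t: 4.88
position: [0.4719, 0.1426, 0.2314]
orientation: [0.574, 0.819, 0.0, -0.0]
contact_force: [-0.3, -0.2, -0.0]
grip_width: 0.0852
grip_force: 0.0
```

Emit:
arm_command --steps '[[[-1,-0.2,-0.06,0,0,0,0.018],[-1,-0.4,-0.12,0,0,0,0.036],[-1,-0.6,-0.18,0,0,0,0.054],[-1,-0.8,-0.24,0,0,0,0.07],[-1,-1,-0.3,0,0,0,0.09]]]'

```text
t: 5.5
position: [0.4768, 0.0593, 0.2313]
orientation: [0.63, 0.776, -0.0, 0.0]
contact_force: [0.4, -0.1, 0.3]
grip_width: 0.0854
grip_force: 0.0
```

Emit:
arm_command --steps '[[[-1,-0.2,-0.06,0.02,0,0,0.018],[-1,-0.4,-0.12,0.04,0,0,0.036],[-1,-0.6,-0.18,0.06,0,0,0.054],[-1,-0.8,-0.24,0.08,0,0,0.06],[-1,-1,-0.3,0.1,0,0,0.06]]]'

```text
t: 6.12
position: [0.4698, -0.0239, 0.2232]
orientation: [0.665, 0.747, 0.0, 0.0]
contact_force: [0.2, 0.0, -0.2]
grip_width: 0.0857
grip_force: 0.0
```

```bash
python3 - <<'E'
from fit import *
plan([(.428,-.299,.12,-0.5)])
E
```

```text
at [0.4698, -0.0239, 0.2232, 6.5811]
[-1.0, -0.272, 0.385] turn z 0.023 -> [0.457, -0.106, 0.192, 4.471]
[-1.0, -0.233, 0.381] turn z 0.023 -> [0.445, -0.187, 0.162, 2.38]
[-1.0, -0.195, 0.378] turn z 0.023 -> [0.433, -0.268, 0.132, 0.306]
[-0.391, -0.062, 0.147] turn z 0.009 -> [0.428, -0.299, 0.12, -0.5]
```

Emit:
arm_command --steps '[[[-1,-0.2,-0.05,0.08,0,0,0.01],[-1,-0.4,-0.1,0.16,0,0,0.02],[-1,-0.6,-0.16,0.24,0,0,0.03],[-1,-0.8,-0.22,0.31,0,0,0.03],[-1,-1,-0.27,0.38,0,0,0.03]]]'

```text
t: 6.75
position: [0.4572, -0.1059, 0.1924]
orientation: [0.683, 0.73, -0.0, -0.0]
contact_force: [0.3, 0.8, -0.7]
grip_width: 0.0855
grip_force: 0.0
```

Emit:
arm_command --steps '[[[-1,-0.2,-0.05,0.08,0,0,0.01],[-1,-0.4,-0.1,0.16,0,0,0.02],[-1,-0.6,-0.15,0.24,0,0,0.025],[-1,-0.8,-0.19,0.31,0,0,0.025],[-1,-1,-0.23,0.38,0,0,0.025]]]'

```text
t: 7.38
position: [0.4444, -0.1869, 0.1621]
orientation: [0.697, 0.717, -0.0, 0.0]
contact_force: [-0.4, -1.0, 0.3]
grip_width: 0.0853
grip_force: 0.0
```

Emit:
arm_command --steps '[[[-1,-0.2,-0.04,0.08,0,0,0.01],[-1,-0.4,-0.08,0.16,0,0,0.02],[-1,-0.6,-0.12,0.24,0,0,0.022],[-1,-0.8,-0.16,0.31,0,0,0.022],[-1,-1,-0.19,0.38,0,0,0.022]]]'

```text
t: 8.0
position: [0.4314, -0.2673, 0.1317]
orientation: [0.71, 0.705, -0.0, 0.0]
contact_force: [0.5, 0.5, 0.3]
grip_width: 0.0852
grip_force: 0.0
```

```bash
python3 - <<'E'
from fit import *
plan([(.428,-.299,.06,-0.5)])
a=save("scene","s1")
u=a[170:270,165:285,::-1]
b=save("top","t1")[180:240,265:350,::-1]
h=np.zeros((600,800,3),np.uint8);h[:400,:480]=cv2.resize(u,(480,400),interpolation=2);h[:220,485:797]=cv2.resize(b,(312,220),interpolation=2)
cv2.imwrite("pics/crop3.png",h)
E
```

```text
at [0.4314, -0.2673, 0.1317, -0.407]
[-0.397, -0.04, 0.896] turn z 0.001 -> [0.428, -0.299, 0.06, -0.5]
```

View pics/crop3.png

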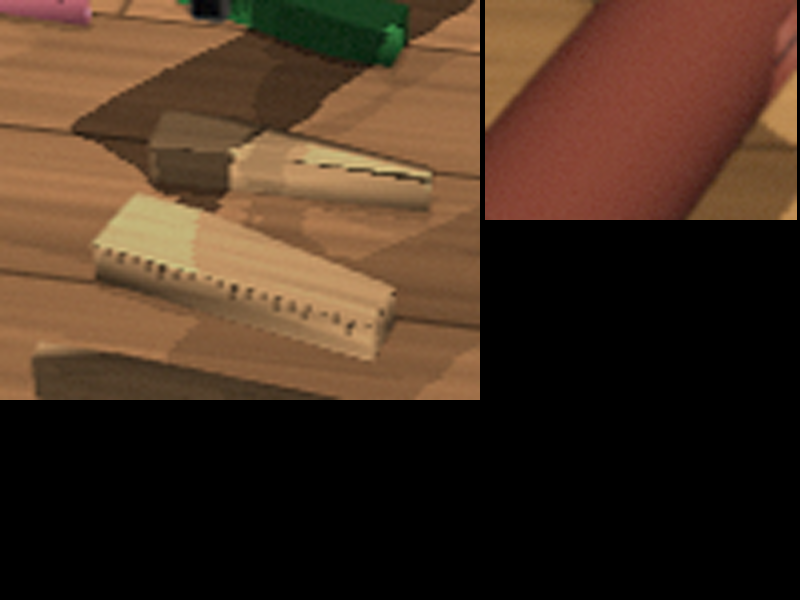

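The crop shows the wedge unmoved, with its tail at crop (150–230, 115–190) and its tip at (432,173). The fit stands, so I'm going down.

Emit:
arm_command --steps '[[[-1,-0.1,-0.01,0.2,0,0,0],[-1,-0.2,-0.02,0.4,0,0,0],[-1,-0.3,-0.03,0.6,0,0,0],[-1,-0.4,-0.04,0.78,0,0,0],[-1,-0.4,-0.04,0.9,0,0,0]]]'

```text
t: 8.72
position: [0.4281, -0.2983, 0.0595]
orientation: [0.71, 0.705, -0.0, -0.0]
contact_force: [0.2, 0.3, -0.5]
grip_width: 0.0852
grip_force: 0.0
```

Emit:
arm_command --steps '[[[-1,0,0,0.2,0,0,0],[-1,0,0,0.4,0,0,0],[-1,0,0,0.58,0,0,0],[-1,0,0,0.7,0,0,0],[-1,0,0,0.7,0,0,0]]]'

```text
t: 9.35
position: [0.4279, -0.2981, 0.0035]
orientation: [0.709, 0.705, -0.0, -0.001]
contact_force: [-0.1, -0.2, 0.4]
grip_width: 0.0851
grip_force: 0.0
```

Emit:
arm_command --steps '[[[0.5,0,0,0,0,0,0],[1,0,0,0,0,0,0],[1,0,0,0,0,0,0],[1,0,0,0,0,0,0],[1,0,0,0,0,0,0]]]' --force 50

```text
t: 9.98
position: [0.4289, -0.2985, 0.0048]
orientation: [0.709, 0.705, 0.0, 0.001]
contact_force: [-0.4, -0.0, 5.3]
grip_width: 0.0353
grip_force: 50.6
```

```bash
cat >> h.py <<'E'
J=(.5429,.1334,np.radians(5.19))
def j2w(x,y):
    c,s=np.cos(J[2]),np.sin(J[2]);return J[0]+(c*x-s*y)/1000,J[1]+(s*x+c*y)/1000
def w2j(X,Y):
    c,s=np.cos(J[2]),np.sin(J[2]);a,b=X-J[0],Y-J[1];return 1000*(c*a+s*b),1000*(-s*a+c*b)
E
python3 - <<'E'
from fit import *
e=j2w(-11.5,-110);print(e,j2w(-4,-55))
plan([(.436,-.28,.075,0),(*e,.085,5.2),(*e,.019,5.2)])
B_=[(x,y) for x,y in ((494,65),(725,58),(731,122),(498,134))]
# neck from top crop: dark fretboard corners, z=44mm
for u,v in B_: 
    c=B(u,v);w=ray("top",c[1],c[0],.044);print(np.round(w2j(w[0],w[1]),1))
E
```

```text
(np.float64(0.5413976117412139), np.float64(0.022810702011813705)) (np.float64(0.5438916312237868), np.float64(0.07826365384325859))
at [0.4289, -0.2985, 0.0048, -0.3457]
[0.232, 0.088, -0.878] turn z -0.004 -> [0.436, -0.28, 0.075, 0.0]
[1.0, 0.348, -0.033] turn z -0.015 -> [0.464, -0.2, 0.078, 1.374]
[1.0, 0.375, -0.033] turn z -0.015 -> [0.492, -0.119, 0.08, 2.76]
[1.0, 0.403, -0.034] turn z -0.016 -> [0.52, -0.038, 0.083, 4.158]
[0.737, 0.318, -0.025] turn z -0.012 -> [0.541, 0.023, 0.085, 5.2]
[0.0, 0.0, 0.825] turn z -0.0 -> [0.541, 0.023, 0.019, 5.2]
[ 70.1 189.7]
[62.5 -5.6]
[ 5.8 -9.1]
[  9.2 186.1]
```

Emit:
arm_command --steps '[[[1,0,0,-0.2,0,0,0],[1,0,0,-0.4,0,0,0],[1,0.05,0,-0.6,0,0,0],[1,0.13,0.05,-0.8,0,0,0],[1,0.23,0.09,-0.88,0,0,-0.004]]]'

```text
t: 10.6
position: [0.4364, -0.2796, 0.076]
orientation: [0.707, 0.707, 0.001, 0.001]
contact_force: [0.5, -0.1, -2.7]
grip_width: 0.0352
grip_force: 49.8
```

Emit:
arm_command --steps '[[[1,0.2,0.07,-0.01,0,0,0],[1,0.4,0.14,-0.02,0,0,-0.005],[1,0.6,0.21,-0.03,0,0,-0.01],[1,0.8,0.28,-0.03,0,0,-0.015],[1,1,0.35,-0.03,0,0,-0.015]]]'

```text
t: 11.22
position: [0.4639, -0.1987, 0.0769]
orientation: [0.698, 0.716, -0.0, -0.0]
contact_force: [0.3, 0.1, -0.5]
grip_width: 0.0353
grip_force: 49.8
```

Emit:
arm_command --steps '[[[1,0.2,0.07,-0.01,0,0,0],[1,0.4,0.15,-0.02,0,0,-0.005],[1,0.6,0.22,-0.03,0,0,-0.01],[1,0.8,0.3,-0.03,0,0,-0.015],[1,1,0.37,-0.03,0,0,-0.015]]]'

```text
t: 11.85
position: [0.4917, -0.1181, 0.0793]
orientation: [0.69, 0.724, -0.0, 0.0]
contact_force: [0.2, -1.3, -1.5]
grip_width: 0.0349
grip_force: 49.8
```

Emit:
arm_command --steps '[[[1,0.2,0.08,-0.01,0,0,0],[1,0.4,0.16,-0.02,0,0,-0.005],[1,0.6,0.24,-0.03,0,0,-0.01],[1,0.8,0.32,-0.03,0,0,-0.015],[1,1,0.4,-0.03,0,0,-0.015]]]'

```text
t: 12.48
position: [0.5199, -0.0366, 0.0817]
orientation: [0.682, 0.732, 0.0, 0.0]
contact_force: [-0.3, -1.2, -0.7]
grip_width: 0.0348
grip_force: 49.8
```

```bash
python3 - <<'E'
from fit import *
e=j2w(-12.5,-110)
plan([(*e,.085,5.2),(*e,.019,5.2)])
E
```

```text
at [0.5199, -0.0366, 0.0817, 4.0735]
[0.722, 0.309, -0.041] turn z -0.013 -> [0.54, 0.023, 0.085, 5.2]
[0.0, 0.0, 0.825] turn z -0.0 -> [0.54, 0.023, 0.019, 5.2]
```

Emit:
arm_command --steps '[[[1,0.2,0.08,-0.01,0,0,0],[1,0.4,0.16,-0.02,0,0,-0.005],[1,0.6,0.24,-0.03,0,0,-0.013],[1,0.72,0.31,-0.03,0,0,-0.013],[1,0.72,0.31,-0.03,0,0,-0.013]]]'

```text
t: 13.1
position: [0.5405, 0.0222, 0.0841]
orientation: [0.674, 0.739, -0.0, 0.0]
contact_force: [-0.2, -1.4, 0.2]
grip_width: 0.0351
grip_force: 49.8
```

```bash
python3 - <<'E'
from fit import *
e=j2w(-12.5,-110)
plan([(*e,.019,5.2)])
a=save("scene","s2")[190:315,330:535,::-1]
cv2.imwrite("pics/crop4.png",cv2.resize(a,None,fx=3.9,fy=3.9,interpolation=2))
E
```

```text
at [0.5405, 0.0222, 0.0841, 5.3007]
[0.006, -0.001, 0.813] turn z 0.001 -> [0.54, 0.023, 0.019, 5.2]
```

View pics/crop4.png

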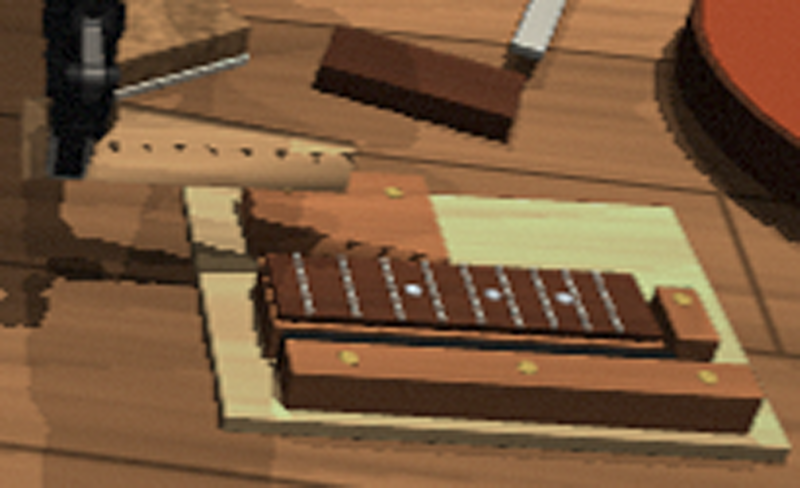

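The wedge is held level above the jig, straight side to the fence and tip at crop (350,150–190). I'll check the tip against its predicted position.

```bash
python3 - <<'E'
from fit import *
p=(.5405,.0222,np.radians(5.3))
for l,z in(((18,149),79),((18,149),107),((18,-22),107),((18,-22),79)):
    u=proj("scene",W(p,l,z));print(l,z,((u-[330,190]+.5)*3.9-.5).round(0))
# neck gap estimate from scene crop: fretboard -x edge near end corner
for uv in((262,256),(632,275)):
    c=un(*uv,0,0,3.9,330,190);w=ray("scene",c[1],c[0],.044);print(np.round(w2j(w[0],w[1]),1))
E
```

```text
(18, 149) 79 [347. 196.]
(18, 149) 107 [358. 155.]
(18, -22) 107 [ 29. 138.]
(18, -22) 79 [ 24. 179.]
[17.3 -2.1]
[ 16.1 194.2]
```

Emit:
arm_command --steps '[[[1,0,0,0.2,0,0,0],[1,0,0,0.38,0,0,0],[1,0,0,0.56,0,0,0],[1,0,0,0.7,0,0,0],[1,0.01,0,0.8,0,0,0.001]]]'

```text
t: 13.78
position: [0.5398, 0.0221, 0.0192]
orientation: [0.675, 0.738, -0.0, -0.0]
contact_force: [0.8, 0.4, -0.6]
grip_width: 0.0351
grip_force: 49.9
```

```bash
python3 - <<'E'
from fit import *
plan([(*j2w(-6,-65),.018,5.2),(*j2w(-4,-52),.018,5.2)])
s=observe();print(w2j(*s["position"][:2]),s["torque"])
a=save("scene","s3")[190:315,330:535,::-1]
cv2.imwrite("pics/crop5.png",cv2.resize(a,None,fx=3.9,fy=3.9,interpolation=2))
E
```

```text
at [0.5398, 0.0221, 0.0192, 5.1246]
[0.57, 0.088, 0.015] turn z -0.001 -> [0.543, 0.068, 0.018, 5.2]
[0.162, 0.025, 0.0] turn z -0.0 -> [0.544, 0.081, 0.018, 5.2]
(np.float64(-13.129796876023574), np.float64(-110.59611016380356)) [-0.04758957 -0.02475604 -0.02010476]
```

View pics/crop5.png

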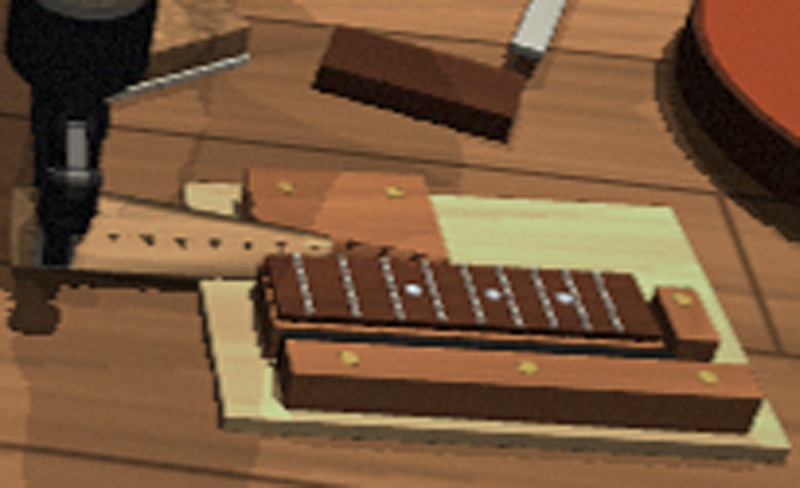

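The wedge tip is in the gap at crop (330,243), free on both sides. Advancing.

Emit:
arm_command --steps '[[[1,0.14,0.02,0.01,0,0,0],[1,0.28,0.04,0.02,0,0,0],[1,0.42,0.065,0.02,0,0,0],[1,0.57,0.088,0.025,0,0,0],[1,0.57,0.088,0.025,0,0,0]]]'

```text
t: 14.45
position: [0.5434, 0.0699, 0.0183]
orientation: [0.674, 0.739, 0.0, 0.0]
contact_force: [1.1, 0.7, -0.7]
grip_width: 0.0351
grip_force: 49.9
```

Emit:
arm_command --steps '[[[1,0.05,0.008,0,0,0,0],[1,0.1,0.015,0,0,0,0],[1,0.15,0.023,0,0,0,0],[1,0.16,0.025,0,0,0,0],[1,0.16,0.025,0,0,0,0]]]'

```text
t: 15.08
position: [0.5441, 0.081, 0.0182]
orientation: [0.675, 0.738, 0.0, 0.0]
contact_force: [2.4, -1.9, -0.9]
grip_width: 0.0351
grip_force: 49.8
```

```bash
python3 - <<'E'
from fit import *
s=observe();print(w2j(*s["position"][:2]),s["torque"],s["contact_force"])
plan([(*j2w(-2,-44),.0172,5.2)])
E
```

```text
(np.float64(-3.4936308728018086), np.float64(-52.25884034390689)) [-0.56760628 -0.46165509 -0.3515601 ] [ 2.37320997 -1.94713119 -0.93928568]
at [0.5441, 0.081, 0.0182, 5.1172]
[0.103, 0.019, 0.013] turn z -0.001 -> [0.545, 0.089, 0.017, 5.2]
```

Emit:
arm_command --steps '[[[1,0.03,0.006,0.01,0,0,0],[1,0.06,0.012,0.013,0,0,0],[1,0.09,0.018,0.013,0,0,0],[1,0.1,0.02,0.013,0,0,0],[1,0.1,0.02,0.013,0,0,0]]]'

```text
t: 15.7
position: [0.5448, 0.0887, 0.017]
orientation: [0.675, 0.738, -0.0, 0.0]
contact_force: [2.4, -5.4, -1.6]
grip_width: 0.035
grip_force: 49.7
```

Emit:
arm_command --steps '[[[1,0.02,0.004,0,0,0,0],[1,0.035,0.007,0,0,0,0],[1,0.05,0.011,0,0,0,0],[1,0.05,0.011,0,0,0,0],[1,0.05,0.011,0,0,0,0]]]'

```text
t: 16.32
position: [0.5452, 0.0919, 0.017]
orientation: [0.675, 0.738, -0.001, 0.0]
contact_force: [2.6, -8.6, 0.3]
grip_width: 0.0351
grip_force: 49.8
```

```bash
python3 - <<'E'
from fit import *
s=observe();print(w2j(*s["position"][:2]),s["torque"],s["contact_force"])
E
```

```text
(np.float64(-1.4187908103852807), np.float64(-41.557393826606955)) [-1.70928037 -0.47855841 -0.41940236] [ 2.64456223 -8.57683264  0.29710637]
```

Emit:
arm_command --steps '[[[1,0.02,0.004,0,0,0,0],[1,0.04,0.009,0,0,0,0],[1,0.06,0.013,0,0,0,0],[1,0.08,0.018,0,0,0,0],[1,0.08,0.018,0,0,0,0]]]'

```text
t: 16.95
position: [0.5458, 0.0971, 0.0169]
orientation: [0.675, 0.737, -0.001, 0.001]
contact_force: [0.7, -11.0, -0.1]
grip_width: 0.0351
grip_force: 49.9
```

Emit:
arm_command --steps '[[[1,0.02,0.004,0,0,0,0],[1,0.04,0.009,0,0,0,0],[1,0.06,0.013,0,0,0,0],[1,0.08,0.018,0,0,0,0],[1,0.08,0.018,0,0,0,0]]]'

```text
t: 17.58
position: [0.5465, 0.1021, 0.0168]
orientation: [0.676, 0.737, -0.002, 0.001]
contact_force: [0.5, -16.7, 1.5]
grip_width: 0.0352
grip_force: 50.2
```

```bash
python3 - <<'E'
from fit import *
s=observe();print(w2j(*s["position"][:2]),s["torque"],s["contact_force"])
a=save("scene","s4")[190:315,330:535,::-1]
cv2.imwrite("pics/crop6.png",cv2.resize(a,None,fx=3.9,fy=3.9,interpolation=2))
E
```

```text
(np.float64(0.7591115328081816), np.float64(-31.547731822242202)) [-3.21400656 -0.16454323 -0.18908319] [  0.53890577 -16.73628855   1.49052349]
```

View pics/crop6.png

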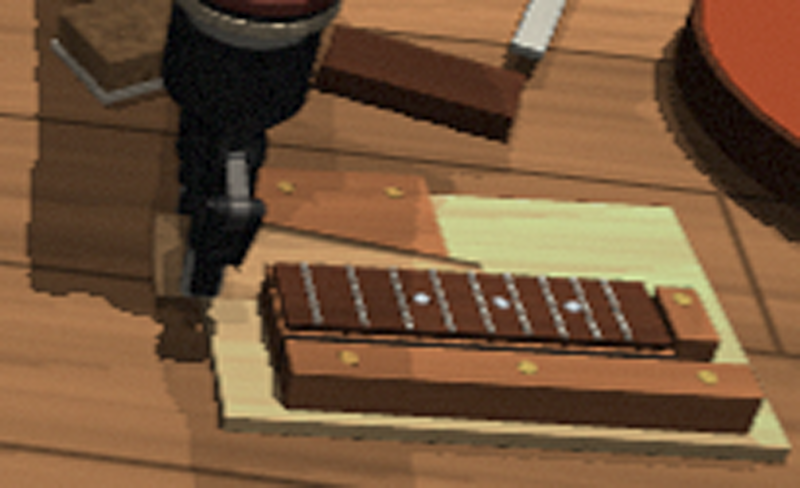

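The picture shows the neck pressed against the lining (no dark gap left along crop (290–670, 340)) and the wedge deep in the gap with its tip at (480,263). The push force is 16.7 N. Releasing and lifting.

Emit:
arm_command --steps '[[[0.3,0,0,0,0,0,0],[-0.5,0,0,0,0,0,0],[-1,0,0,0,0,0,0],[-1,0,0,0,0,0,0],[-1,0,0,0,0,0,0]]]'

```text
t: 18.25
position: [0.5469, 0.1069, 0.0171]
orientation: [0.674, 0.738, 0.0, -0.0]
contact_force: [0.5, -0.8, 0.2]
grip_width: 0.0855
grip_force: 0.0
```

Emit:
arm_command --steps '[[[-1,0,0,-0.1,0,0,0],[-1,0,0,-0.3,0,0,0],[-1,0,0,-0.5,0,0,0],[-1,0,0,-0.75,0,0,0],[-1,0,0,-1,0,0,0]]]'

```text
t: 18.88
position: [0.5472, 0.1064, 0.0989]
orientation: [0.675, 0.738, 0.0, 0.0]
contact_force: [-0.3, -0.3, -0.0]
grip_width: 0.085
grip_force: 0.0
```

```bash
python3 - <<'E'
from fit import *
s=observe();print(s["contact_force"],s["t"],s["position"])
a=save("scene","s5")[190:315,330:535,::-1]
cv2.imwrite("pics/crop7.png",cv2.resize(a,None,fx=3.9,fy=3.9,interpolation=2))
E
```

```text
[-0.31611113 -0.31233644 -0.00403385] 18.875 [0.54718227 0.1064314  0.09888209]
```

View pics/crop7.png

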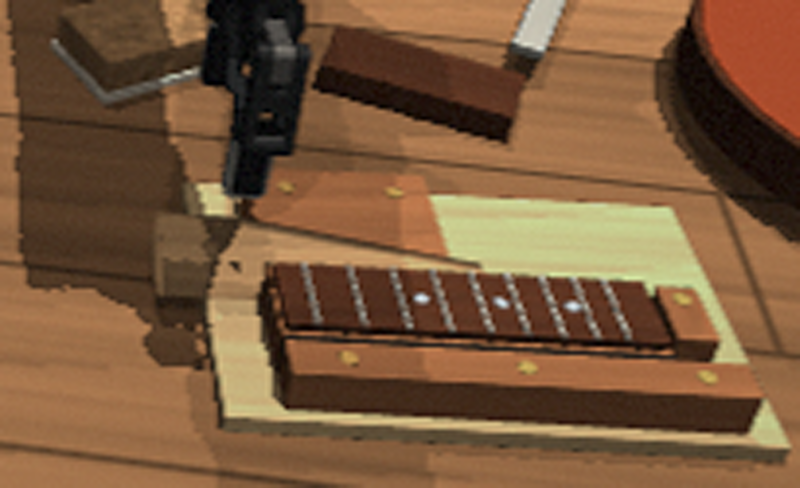

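The wedge stayed after release, tip still at crop (480,263). One numerical check of its depth.

```bash
python3 - <<'E'
from fit import *
for uv in((480,263),(155,215)):
    c=un(*uv,0,0,3.9,330,190);w=ray("scene",c[1],c[0],.040);print(np.round(w2j(w[0],w[1]),1))
E
```

```text
[  8.8 116.6]
[-15.9 -55.4]
```

```bash
python3 -c "
from workcell import *
print(finish_job())"
```

```text
the job is handed in; nothing more can be done
None
```

The middle-sized wedge is jammed in the gap with its straight side to the neck, about 17 mm past first contact, which squeezes the lining by an estimated 3 to 4 mm. It stayed put after release, the gripper was clear of everything, and I handed the job in at about 19 s.

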